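Pack sample bottles into transport canisters and press the lids home

TASK

Stand each bottle upright in the canister whose band has the colour of the bottle's cap (there may be one, two or three bottles), then put the lid of the same colour on every canister, empty ones too, and press each lid down until it sits fully home and level on its rim. Be gentle: hold the bottles lightly (a grip of 40 N or less), set them down instead of dropping them, press the lids with no more than about 30 N, and leave the other things on the bench where they are.

Things in the scene. Friction and masses are not known exactly. Their poses are not given: they have to be found in the camera images.
- bottle_red: brown glass bottle with red screw cap, 57 mm diameter, 115 mm tall; cap 38 mm diameter, the top 22 mm; about 0.2 kg, stands upright; origin at the centre of its underside, z up. The shoulder widens below the cap: grip the cap from above, fingertips no lower than its lower edge, with 20 to 40 N. May be absent.
- canister_red: open round grey canister with a red band, fixed on the blue carrier board; 88 mm outside, 74 mm inside diameter; origin at the centre of its underside, 6 mm above the worktop; inner floor 5.5 mm, rim 75 mm above the origin. Neighbouring canisters are 125 mm apart.
- canister_red_rim (a point): centre of the red canister's rim. Four black rubber seal blocks in the rim stand 7 mm above it and slide down flush with it when pressed (friction: 5 to 12 N for all four together; past that, on the rim, the force rises steeply); they have no spring and stay down.
- lid_red: loose domed lid with red band and knob; 0.16 kg, 103 mm diameter, 96 mm tall; origin at the centre of its open underside. Skirt 16 mm deep, 97 mm inside diameter, goes over the canister; its inner shoulder first rests on the seal blocks (origin 66 mm above the canister's) and, pressed home, on the rim (59 mm above), with 5 mm sideways play. Hollow up to 66 mm, 76 mm inside: room for a bottle.
- lid_red_knob (a point): middle of the red lid's round knob, 86 mm above the lid's origin on its axis; knob 32 mm diameter, 20 mm tall, its top 96 mm above the lid's origin
- bottle_white: white plastic bottle with white screw cap, 52 mm diameter, 98 mm tall; cap 43 mm diameter, the top 22 mm; about 0.2 kg, stands upright; origin at the centre of its underside, z up. The shoulder widens below the cap: grip the cap from above, fingertips no lower than its lower edge, with 20 to 40 N. May be absent.
- canister_white: open round grey canister with a white band, fixed on the blue carrier board; 88 mm outside, 74 mm inside diameter; origin at the centre of its underside, 6 mm above the worktop; inner floor 5.5 mm, rim 75 mm above the origin. Neighbouring canisters are 125 mm apart.
- canister_white_rim (a point): centre of the white canister's rim. Four black rubber seal blocks in the rim stand 7 mm above it and slide down flush with it when pressed (friction: 5 to 12 N for all four together; past that, on the rim, the force rises steeply); they have no spring and stay down.
- lid_white: loose domed lid with white band and knob; 0.16 kg, 103 mm diameter, 96 mm tall; origin at the centre of its open underside. Skirt 16 mm deep, 97 mm inside diameter, goes over the canister; its inner shoulder first rests on the seal blocks (origin 66 mm above the canister's) and, pressed home, on the rim (59 mm above), with 5 mm sideways play. Hollow up to 66 mm, 76 mm inside: room for a bottle.
- lid_white_knob (a point): middle of the white lid's round knob, 86 mm above the lid's origin on its axis; knob 32 mm diameter, 20 mm tall, its top 96 mm above the lid's origin
- bottle_black: brown glass bottle with black screw cap, 57 mm diameter, 115 mm tall; cap 38 mm diameter, the top 22 mm; about 0.2 kg, stands upright; origin at the centre of its underside, z up. The shoulder widens below the cap: grip the cap from above, fingertips no lower than its lower edge, with 20 to 40 N. May be absent.
- canister_black: open round grey canister with a black band, fixed on the blue carrier board; 88 mm outside, 74 mm inside diameter; origin at the centre of its underside, 6 mm above the worktop; inner floor 5.5 mm, rim 75 mm above the origin. Neighbouring canisters are 125 mm apart.
- canister_black_rim (a point): centre of the black canister's rim. Four black rubber seal blocks in the rim stand 7 mm above it and slide down flush with it when pressed (friction: 5 to 12 N for all four together; past that, on the rim, the force rises steeply); they have no spring and stay down.
- lid_black: loose domed lid with black band and knob; 0.16 kg, 103 mm diameter, 96 mm tall; origin at the centre of its open underside. Skirt 16 mm deep, 97 mm inside diameter, goes over the canister; its inner shoulder first rests on the seal blocks (origin 66 mm above the canister's) and, pressed home, on the rim (59 mm above), with 5 mm sideways play. Hollow up to 66 mm, 76 mm inside: room for a bottle.
- lid_black_knob (a point): middle of the black lid's round knob, 86 mm above the lid's origin on its axis; knob 32 mm diameter, 20 mm tall, its top 96 mm above the lid's origin
- carrier: blue board 120 x 390 x 6 mm fixed to the worktop, carrying the three canisters in a row along its y axis, in any order; origin at the centre of its underside
- petri_dish: closed yellow petri dish, 60 mm diameter, 15 mm tall, standing among the lids and bottles; a bystander, origin at the centre of its underside
- notebook: blue notebook 152 x 112 x 14 mm; a bystander, origin at the centre of its underside
- marker: marker pen with red cap, 125 mm long; a bystander, origin at the centre of its underside
- calculator: calculator 120 x 66 x 12 mm; a bystander, origin at the centre of its underside
- film_carton: pale blue carton 50 x 116 x 48 mm; a bystander, origin at the centre of its underside
Mind the look-alikes: they are no part of the job. What is shaped like the bottle_white but orange is not meant.

How it is judged:
On the way:
1. every bottle that is there stands in the canister of its colour (horizontal distance between bottle_red and canister_red below 0.012 m and z of bottle_red in the frame of canister_red below 0.011 m and angle between each of bottle_red, bottle_white, bottle_black's own z axis and vertical below 0.12 rad and horizontal distance between bottle_white and canister_white below 0.012 m and z of bottle_white in the frame of canister_white below 0.011 m and horizontal distance between bottle_black and canister_black below 0.012 m and z of bottle_black in the frame of canister_black below 0.011 m), for 0.2 s.
At the end, for the whole second after the job is handed in: Every bottle present stands upright (within 0.12 rad) on the floor of the canister of its colour, within 12 mm of its axis; every canister carries the lid of its colour, centred within 8 mm, less than 2 mm short of fully down, level within 0.035 rad, at rest (all of step 1 and horizontal distance between lid_red and canister_red below 0.008 m and z of lid_red in the frame of canister_red between 0.055 and 0.061 m and angle between each of lid_red, lid_white, lid_black's own z axis and vertical below 0.035 rad and linear speed of each of lid_red, lid_white, lid_black below 0.01 m/s and horizontal distance between lid_white and canister_white below 0.008 m and z of lid_white in the frame of canister_white between 0.055 and 0.061 m and horizontal distance between lid_black and canister_black below 0.008 m and z of lid_black in the frame of canister_black between 0.055 and 0.061 m); the robot touches nothing.
It fails at once if a bottle squeezed or struck with more than 110 N by the fingers (both fingers together) (contact force between the fingers and bottle_red above 110 N or contact force between the fingers and bottle_white above 110 N or contact force between the fingers and bottle_black above 110 N).
It fails at once if a lid pressed on a canister with more than 60 N (contact force between any of lid_red, lid_white, lid_black and canister_red above 60 N or contact force between any of lid_red, lid_white, lid_black and canister_white above 60 N or contact force between any of lid_red, lid_white, lid_black and canister_black above 60 N).
It fails at once if a bottle dropped into or pressed against a canister with more than 40 N (contact force between any of bottle_red, bottle_white, bottle_black and canister_red above 40 N or contact force between any of bottle_red, bottle_white, bottle_black and canister_white above 40 N or contact force between any of bottle_red, bottle_white, bottle_black and canister_black above 40 N).
It fails at once if a bystander moved more than 5 cm (distance of any of petri_dish, notebook, marker, calculator, film_carton from where it was at the start of the episode above 0.05 m).
Of bottle_red, bottle_white, bottle_black only 1 to 3 are there at a start; the rules pass over those that are not, and their reading is None.
At some moment in a run one of lid_red, lid_white, lid_black, bottle_red, bottle_white, bottle_black may be knocked a few centimetres aside while the robot is not near it.
It also fails if it takes over 210 s, if anything falls off the work surface, if the arm or the gripper's body presses on something with over 40 N, if the wrist force passes 120 N, or if a joint passes its speed limit or range.

ROBOT

A 7-joint arm with a two-finger parallel gripper is mounted at the origin on a cart in front of the work surface, level with it; the furniture and walls round the work are solid. World frame = base frame: x ahead of the robot, y to its left, z up, the work surface at z = 0. Lengths are in m, angles in rad, forces in N, time in s.
With the tool pointing down it reaches from about 0.4 to 0.85 m from the base axis. Payload 4.5 kg.
Tool frame: the origin (TCP) lies between the finger pads; the fingertips stand 19 mm ahead of it and the grasp point (between the pads) is the TCP; z points along the fingers, y is the line along which they close (so a half turn about z gives the same grasp; the last joint's range is limited). The gripper opens to 85 mm and grips with 20 to 120 N. Pads are 22 mm wide; open, the fingers measure 114 mm over their backs; the gripper's body (76 mm by 85 mm) begins 54 mm behind the grasp point. The pads swing forward as they close: fully open they stand 13 mm farther back than shut.
Start: joints at [1.15, 0.689, -0.195, 1.565, 0.157, 0.902, -0.215], TCP at [0.275, -0.561, 0.25] pointing down, gripper open.
Joint ranges: [-3.01, 3.01], [-0.46, 2.08], [-1.47, 1.51], [0.13, 2.56], [-1, 4.14], [0.04, 2.09], [-2.66, 2.66]. Speed limits (rad/s): [2.57, 2.57, 3.14, 3.14, 3.14, 3.14, 3.14].

INTERFACE

Orientations are given as a unit quaternion [w, x, y, z].
In Python, from rig import sensors, viewer, order gives the robot as it stands.
- The arm moves only by the tool send_rows, never from a script. Its argument "increments" is a list of rows, each a list of 7 numbers: the shift along the world's x, y, z in units of 25 mm (1.0 is 25 mm), then the turn, a rotation vector about the world's x, y, z in units of 6 degrees (1.0 is 6 degrees), then the closure, from -1 (fully open) to 1 (shut). In form: [[tx, ty, tz, wx, wy, wz, gripper], ...]. A call has 1 to 12 rows; each row shifts and turns the commanded pose from where the row before left it; what a row does not reach is not made up. A row lasts 1/10 s, in which the tool goes at most 50 mm and 8.59 degrees, less where a joint would pass 70% of its speed; a pose out of reach is approached as far as the arm can. A call is refused whole if a number of a shift passes 1 or a number of a turn 1, either way. A call with a gripper value outside its range is refused whole. The fingers move at their own pace and stop on an object; "grip_force" is the grip in N (left out, the last holds). Time passes only in rows, so rows that do not move let the fingers close. It gives the time, the measured TCP pose, the force, the opening and the grip force at its end, in the units of the state.
- sensors.state(): the state, without advancing time (a new reading comes with each control period).
- viewer.capture(name): name is "side" or "top"; returns the picture (400x640x3 uint8, red, green, blue); there is no depth.
- viewer.calibration(name): a dict with "fx", "fy", "cx", "cy" (pixels), "distortion" ([k1, k2, p1, p2, k3] as OpenCV has them; the pictures are not rectified), "origin" and "attitude" of the camera in the world. Camera axes: x right, y down, z forward; pixel columns grow to the right and rows downward; lengths in m; the calibration is good to about 2 mm. A picture is of the moment at which its call begins. calibration takes no time and is no camera call.
- order.hand_in(): hands the job in; it is judged then, once.
The state is a dict: "clock": time; "joint_pos": joint angles; "joint_vel": joint speeds; "joint_efforts": joint torques, N m; "tcp_pos": TCP position; "ee_rot": TCP orientation; "wrist_force": force on the tool from outside, world axes, zero at the start; "moment": the same for the moment, N m; "grip_width": finger opening in m; "grip_force": force on a finger pad.
Only numpy, scipy, OpenCV 4.12 (cv2) and the standard library are available. Lean on these libraries where they do the work, as an engineer would, in place of code of your own. Each camera call takes 0.05 s, during which the arm holds its last target. There are 200 camera calls.

## Working session

There is one attempt and no reset: what is moved stays moved. The work goes in short steps, Python scripts to look and compute and a tool call to move; the robot and the scene stay as the last step left them, time stands still between calls to the robot, and variables do not carry over. Pictures are saved under pics/ and viewed, at most 14 in all, crops included, and the job is handed in when it is done.

Besides the shell and the picture viewer there is one more tool, called after ">>>" in YAML: its name, and indented under it one key for each argument. send_rows: Moves the arm, as the interface text tells. Its arguments: {"type":"object","properties":{"increments":{"type":"array"},"grip_force":{"type":"number"}},"required":["increments"]}

```bash
mkdir -p pics; ls; cat > h.py <<'E'
import numpy as np, cv2
from rig import sensors, viewer, order
from scipy.spatial.transform import Rotation as R
def cal(n):
    c=viewer.calibration(n); K=np.array([[c['fx'],0,c['cx']],[0,c['fy'],c['cy']],[0,0,1.]])
    a=np.array(c['attitude'],float)
    M=a if a.shape==(3,3) else R.from_quat(a[[1,2,3,0]]).as_matrix()
    return K,np.array(c['distortion'],float),np.array(c['origin'],float),M
def ray(n,px):
    K,d,o,M=cal(n); p=cv2.undistortPoints(np.array(px,float).reshape(-1,1,2),K,d).reshape(-1,2)
    return o,np.c_[p,np.ones(len(p))]@M.T
def plane(n,px,z):
    o,r=ray(n,px); return o+r*((z-o[2])/r[:,2])[:,None]
def proj(n,P):
    K,d,o,M=cal(n); P=np.array(P,float).reshape(-1,3)
    return cv2.projectPoints((P-o)@M,np.zeros(3),np.zeros(3),K,d)[0].reshape(-1,2)
def snap(n,f):
    im=viewer.capture(n); cv2.imwrite('pics/'+f,im[:,:,::-1]); return im
E
python3 - <<'E'
from h import *
for n in('side','top'):
    snap(n,n+'0.png'); print(viewer.calibration(n))
print(sensors.state())
E
```

```text
pics
{'fx': 449.92995955549117, 'fy': 449.92995955549117, 'cx': 326.9653703969259, 'cy': 197.54965596059378, 'distortion': array([0.02957483, 0.        , 0.        , 0.        , 0.        ]), 'origin': array([ 0.42872564, -1.91450755,  1.06134471]), 'attitude': array([-0.50736447,  0.86149393, -0.01977159,  0.00431042])}
{'fx': 372.1934719097762, 'fy': 372.1934719097762, 'cx': 322.25743538682104, 'cy': 198.86297492882449, 'distortion': array([-0.00441158,  0.        ,  0.        ,  0.        ,  0.        ]), 'origin': array([ 0.31671399, -0.11745206,  1.56924227]), 'attitude': array([-0.04408409,  0.70813662, -0.70304418,  0.04824931])}
{'clock': 0.1, 'joint_pos': array([ 1.1498032 ,  0.68992856, -0.19453116,  1.56620202,  0.15732485,
        0.90248532, -0.21510329]), 'joint_vel': array([ 0.00037128, -0.0012832 , -0.00018862, -0.00299023,  0.00067899,
       -0.0001698 ,  0.0008888 ]), 'joint_efforts': array([-4.01742829e-03, -5.40604734e+01, -1.27222348e+00, -1.58987224e+01,
        9.27704852e-03,  4.34500791e-03, -1.86596799e-05]), 'tcp_pos': array([ 0.27427974, -0.56101351,  0.24955687]), 'ee_rot': array([-7.77272397e-04,  9.74245890e-01,  2.25486767e-01, -2.43827062e-04]), 'wrist_force': array([-0.42391301,  0.44359935, -0.51603057]), 'moment': array([ 0.00894345,  0.01281921, -0.0236441 ]), 'grip_force': 0.0, 'grip_width': 0.0853062172049116}
```

View pics/side0.png

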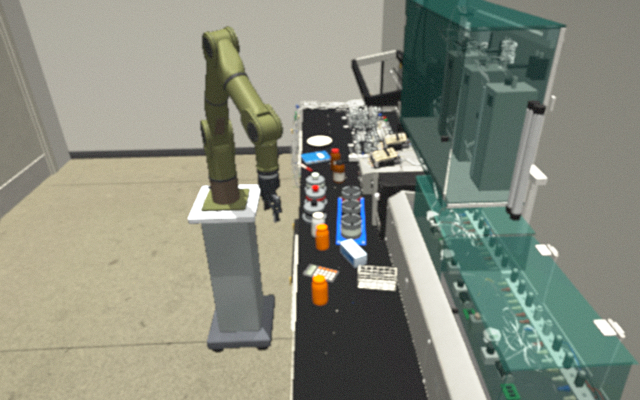

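View pics/top0.png

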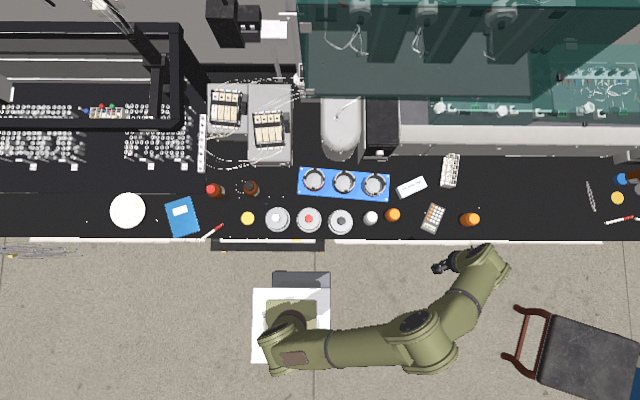

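The top view shows, pixel (u,v):
- **Lids:** white (277,219), red (309,219), black (341,222).
- **Bottle candidates:** red cap (213,190), black cap (251,187), white (370,218). Orange look-alikes are at (392,214) and (470,218).
- **Canisters:** (314,181), (344,183) and (374,185).
- **Other round things:** petri dish (248,218), white dish (127,210).

Next, close crops to check these choices.

```bash
python3 - <<'E'
import cv2
a=cv2.imread('pics/top0.png')[160:245,195:410]; b=cv2.imread('pics/side0.png')[140:260,290:390]
cv2.imwrite('pics/topc.png',cv2.resize(a,None,fx=3.7,fy=3.7,interpolation=cv2.INTER_CUBIC))
cv2.imwrite('pics/sidec.png',cv2.resize(b,None,fx=5,fy=5,interpolation=cv2.INTER_CUBIC))
E
```

```text
(no output)
```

View pics/topc.png

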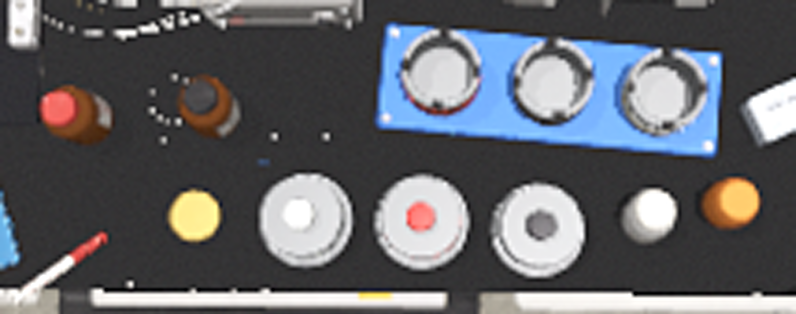

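View pics/sidec.png

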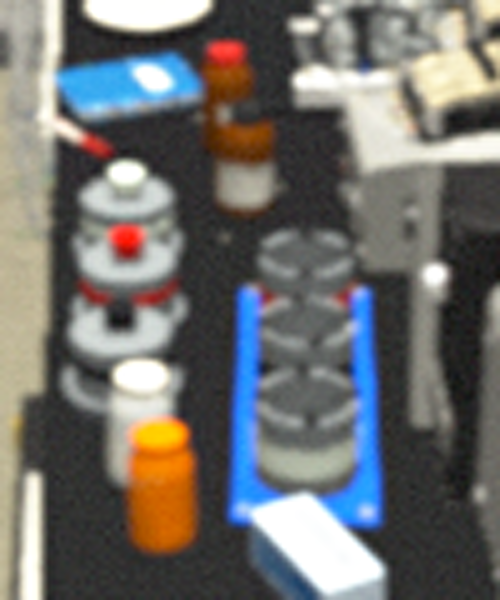

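The crops confirm the red canister at the left end (red band, full-image (314,181)), black in the middle (344,183) and white at the right end (pale band, (374,185)). All three bottles are present; the orange bottles are look-alikes. Now measuring.

```bash
cat >> h.py <<'E'
# name: (approx top pixel, height of feature, kind, radius)
def measure(im,px,z,kind,win=11):
    """centroid of coloured disc around px on plane z (top camera)"""
    s=4; x0,y0=int(px[0])-win,int(px[1])-win
    c=cv2.resize(im[y0:y0+2*win+1,x0:x0+2*win+1],None,fx=s,fy=s,interpolation=cv2.INTER_CUBIC).astype(int)
    h=cv2.cvtColor(c.astype(np.uint8),cv2.COLOR_RGB2HSV); r,g,b=c[...,0],c[...,1],c[...,2]
    m={'red':(r>150)&(g<r*.6)&(b>g*.8),'white':c.min(2)>238,'black':(c.max(2)<115)&(c.min(2)>62)&(c.max(2)-c.min(2)<20)}[kind].astype(np.uint8)
    k,l,st,ce=cv2.connectedComponentsWithStats(m)
    best=max(range(1,k),key=lambda i:st[i,4]-2*np.hypot(*(ce[i]-s*win)))
    p=(ce[best]+.5)/s-.5+[x0,y0]
    P=plane('top',p,z)[0]; o=cal('top')[2]
    pm=372/(o[2]-z); return p,P,2*np.sqrt(st[best,4]/np.pi)/s/pm
E
python3 - <<'E'
from h import *
im=viewer.capture('top')
for nm,px,z,k in [('lidW',(276,218),.096,'white'),('lidR',(309,218),.096,'red'),('lidK',(341,221),.096,'black'),
  ('botR',(211,189),.115,'red'),('botK',(249,186),.115,'black'),('botW',(370,217),.098,'white')]:
    p,P,d=measure(im,px,z,k); print(nm,p.round(1),P.round(4),'dia',round(d,4))
h=cv2.cvtColor(im,cv2.COLOR_RGB2HSV)
m=cv2.inRange(h,(100,130,80),(120,255,255)); m[:,:290]=0; m[:,400:]=0; m[:160]=0; m[215:]=0
pts=cv2.findNonZero(m).reshape(-1,2); b=cv2.boxPoints(cv2.minAreaRect(pts))
B=plane('top',b,.006); print('board',B.round(3),'c',B.mean(0).round(4),np.linalg.norm(B-np.roll(B,1,0),axis=1).round(3))
# rim circles on rectified plane z=.081
S=2000; xs=np.arange(.35,.75,1/S); ys=np.arange(-.35,.25,1/S)
X,Y=np.meshgrid(xs,ys); q=proj('top',np.c_[X.ravel(),Y.ravel(),np.full(X.size,.081)]).astype(np.float32).reshape(X.shape+(2,))
g=cv2.remap(cv2.cvtColor(im,cv2.COLOR_RGB2GRAY),q[...,0],q[...,1],cv2.INTER_CUBIC)
c=cv2.HoughCircles(cv2.GaussianBlur(g,(0,0),4),cv2.HOUGH_GRADIENT,1.0,100,param1=60,param2=15,minRadius=70,maxRadius=94)
for x,y,r in c[0]: print('circ',.35+x/S,-.35+y/S,r/S)
cv2.imwrite('pics/rect.png',g)
E
```

```text
lidW [275.  217.3] [0.4353 0.0615 0.096 ] dia 0.0301
lidR [308.  218.2] [ 0.4327 -0.0694  0.096 ] dia 0.0284
lidK [338.3 221.2] [ 0.4217 -0.1898  0.096 ] dia 0.0135
botR [210.4 188.8] [0.5444 0.3164 0.115 ] dia 0.0373
botK [248.3 185.3] [0.5598 0.1676 0.115 ] dia 0.0323
botW [371.9 216.2] [ 0.4423 -0.3227  0.098 ] dia 0.0381
board [[ 0.542 -0.013  0.006]
 [ 0.666 -0.022  0.006]
 [ 0.633 -0.417  0.006]
 [ 0.509 -0.404  0.006]] c [ 0.5874 -0.2142  0.006 ] [0.392 0.124 0.396 0.124]
circ 0.43275 0.05675 0.0467
circ 0.42425 -0.19925 0.0467
circ 0.58825 -0.090249985 0.04395
circ 0.57925 -0.21075 0.04505
circ 0.43325 -0.06974998 0.04505
circ 0.68925 0.038749993 0.04285
circ 0.59275 -0.15724999 0.0445
```

```bash
python3 - <<'E'
from h import *
c=np.array([.5874,-.2142]); u=np.array([.0837,.9965]); t=np.linspace(0,2*np.pi,60)
T=dict(side=(290,140,100,120,5),top=(195,160,215,85,3.7))
def circ(P,r,z): return np.c_[P[0]+r*np.cos(t),P[1]+r*np.sin(t),0*t+z]
L=[(c+.125*k*u,.044,.081) for k in(-1,0,1)]
L+=[((.4353,.0615),.016,.096),((.4327,-.0694),.016,.096),((.4217,-.195),.016,.096),((.5444,.3164),.019,.115),((.5598,.1676),.019,.115),((.4423,-.3227),.0215,.098)]
L+=[((.4353,.0595),.0515,.0),((.4327,-.0694),.0515,.0),((.4217,-.195),.0515,.0)]
out=[]
for n in T:
    x,y,w,h,s=T[n]; im=cv2.imread(f'pics/{n}0.png')[y:y+h,x:x+w]; im=cv2.resize(im,None,fx=s,fy=s,interpolation=cv2.INTER_CUBIC)
    for P,r,z in L:
        q=(proj(n,circ(P,r,z))-[x,y]+.5)*s; cv2.polylines(im,[np.round(q).astype(int)],True,(0,255,0),1)
    cv2.imwrite(f'pics/ov_{n}.png',im)
E
```

```text
(no output)
```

View pics/ov_top.png

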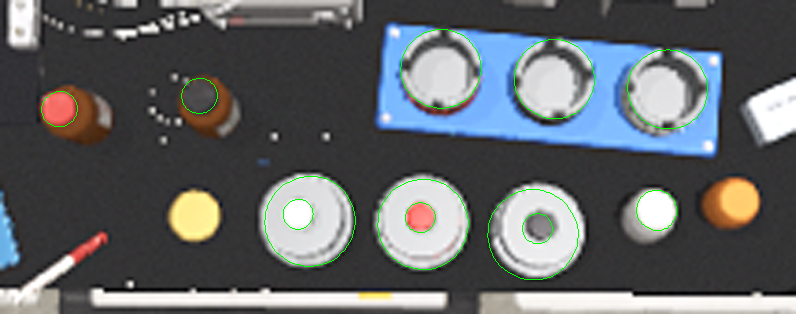

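View pics/ov_side.png

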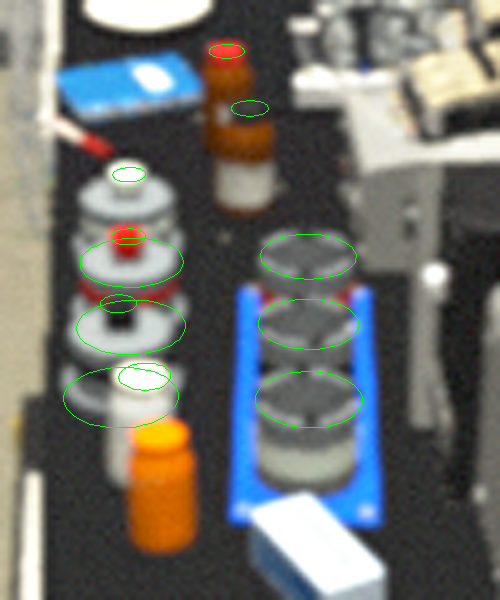

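The board-based canister rims fit in both views. White lid, black lid and white bottle need refining, so I'll fit silhouettes.

```bash
python3 - <<'E'
from h import *
im=cv2.imread('pics/top0.png')[:,:,::-1].copy(); s=4
def crop(n,im,px,w):
    x,y=px[0]-w,px[1]-w; return cv2.resize(im[y:y+2*w+1,x:x+2*w+1],None,fx=s,fy=s,interpolation=cv2.INTER_CUBIC),(x,y)
def big(m):
    k,l,st,ce=cv2.connectedComponentsWithStats(m.astype(np.uint8)); i=1+st[1:,4].argmax(); return (l==i).astype(np.uint8)
def toimg(p,o): return (np.array(p)+.5)/s-.5+np.array(o)
for nm,px in [('W',(277,219)),('R',(309,219)),('K',(341,222))]:
    c,o=crop('top',im,px,17); m=big(c.max(2)>115)
    cn=max(cv2.findContours(m,cv2.RETR_EXTERNAL,cv2.CHAIN_APPROX_NONE)[0],key=len); cn=cv2.convexHull(cn)
    (x,y),(a,b),_=cv2.fitEllipse(cn)
    print('lid',nm,plane('top',toimg((x,y),o),.008)[0].round(4),'d',round(a/s*1.561/372,4),round(b/s*1.561/372,4))
c,o=crop('top',im,(341,222),6); g=cv2.cvtColor(c,cv2.COLOR_RGB2GRAY); m=big(g<150)
M=cv2.moments(m,True); print('K knob',plane('top',toimg((M['m10']/M['m00'],M['m01']/M['m00']),o),.096)[0].round(4),np.sqrt(m.sum()/np.pi)*2/s*1.473/372)
# white bottle, white knob : gray profile threshold sweep
for nm,px,z,D in [('botW',(371,216),.098,.043),('lidWknob',(275,217),.096,.032)]:
    c,o=crop('top',im,px,9); g=c.min(2)
    for t in (200,215,225,232,238,245):
        m=big(g>t); M=cv2.moments(m,True); P=plane('top',toimg((M['m10']/M['m00'],M['m01']/M['m00']),o),z)[0]; print(nm,t,P.round(4),'d',round(np.sqrt(m.sum()/np.pi)*2/s*1.471/372,4))
si=cv2.imread('pics/side0.png')[:,:,::-1].copy()
for nm,px,t in [('botW',(318,215),(200,225,240)),('lidW',(315,175),(200,225,240))]:
    c,o=crop('side',si,px,7); 
    for q in t:
        m=big(c.min(2)>q); M=cv2.moments(m,True); p=toimg((M['m10']/M['m00'],M['m01']/M['m00']),o); 
        print('side',nm,q,p.round(1),plane('side',p,.092)[0].round(4),cv2.boundingRect(m))
E
```

```text
lid W [0.4353 0.0625 0.008 ] d 0.1061 0.1073
lid R [ 0.4337 -0.0693  0.008 ] d 0.1064 0.1072
lid K [ 0.4255 -0.2009  0.008 ] d 0.1061 0.1072
K knob [ 0.4244 -0.1985  0.096 ] 0.03117623050384433
botW 200 [ 0.4413 -0.3222  0.098 ] d 0.0425
botW 215 [ 0.4418 -0.3224  0.098 ] d 0.041
botW 225 [ 0.442  -0.3224  0.098 ] d 0.0398
botW 232 [ 0.4422 -0.3226  0.098 ] d 0.039
botW 238 [ 0.4423 -0.3226  0.098 ] d 0.0382
botW 245 [ 0.4425 -0.3227  0.098 ] d 0.0369
lidWknob 200 [0.4349 0.0591 0.096 ] d 0.0797
lidWknob 215 [0.4343 0.0593 0.096 ] d 0.0757
lidWknob 225 [0.4352 0.0619 0.096 ] d 0.033
lidWknob 232 [0.4353 0.0617 0.096 ] d 0.0314
lidWknob 238 [0.4353 0.0615 0.096 ] d 0.0301
lidWknob 245 [0.4355 0.0613 0.096 ] d 0.0287
side botW 200 [317.9 214.9] [ 0.4403 -0.3141  0.092 ] (8, 16, 43, 27)
side botW 225 [317.8 214.8] [ 0.44   -0.3133  0.092 ] (9, 18, 40, 23)
side botW 240 [317.8 214.7] [ 0.4399 -0.3125  0.092 ] (10, 18, 38, 22)
side lidW 200 [314.8 174.3] [0.4332 0.0702 0.092 ] (16, 18, 27, 18)
side lidW 225 [314.8 174.2] [0.4331 0.071  0.092 ] (17, 19, 25, 16)
side lidW 240 [314.8 174.2] [0.4331 0.0713 0.092 ] (18, 20, 23, 14)
```

Positions are consistent to a few mm, with plausible sizes. First target is the white bottle at (.441,-.322). I'll turn the tool so it closes along x.

>>> send_rows:
  increments:
    - [0.557,0.797,0,0,0,0.888,-1]
    - [0.557,0.797,0,0,0,0.888,-1]
    - [0.557,0.797,0,0,0,0.888,-1]
    - [0.557,0.797,0,0,0,0.888,-1]
    - [0.557,0.797,0,0,0,0.888,-1]
    - [0.557,0.797,0,0,0,0.888,-1]
    - [0.557,0.797,0,0,0,0.888,-1]
    - [0.557,0.797,0,0,0,0.888,-1]
    - [0.557,0.797,0,0,0,0.888,-1]
    - [0.557,0.797,0,0,0,0.888,-1]
    - [0.557,0.797,0,0,0,0.888,-1]
    - [0.557,0.797,0,0,0,0.888,-1]
  grip_force: 30

```text
clock: 1.35
tcp_pos: [0.4428, -0.3208, 0.2503]
ee_rot: [0.0, 0.705, 0.71, 0.0]
wrist_force: [0.3, -0.4, 0.1]
grip_width: 0.0856
grip_force: 0.0
```

```bash
python3 - <<'E'
from h import *
s=sensors.state(); print(s['clock'],s['tcp_pos'],s['ee_rot'],s['joint_pos'],s['wrist_force'])
E
```

```text
1.35 [ 0.44278128 -0.32075182  0.25033283] [7.31644836e-05 7.04552620e-01 7.09651743e-01 6.56613573e-05] [ 0.84423417  0.61878963 -0.49778994  1.79411584  0.3859964   0.82637511
  0.16606903] [ 0.34711238 -0.39148446  0.06418425]
```

>>> send_rows:
  increments:
    - [-0.03,-0.03,-1,0,0,0,-1]
    - [-0.03,-0.02,-1,0,0,0,-1]
    - [0,0,-1,0,0,0,-1]
    - [0,0,-1,0,0,0,-1]
    - [0,0,-1,0,0,0,-1]
    - [0,0,-0.5,0,0,0,-1]
    - [0,0,-0.5,0,0,0,-1]
    - [0,0,0,0,0,0,-1]
    - [0,0,0,0,0,0,1]
    - [0,0,0,0,0,0,1]
    - [0,0,0,0,0,0,1]
    - [0,0,0,0,0,0,1]
  grip_force: 30

```text
clock: 2.55
tcp_pos: [0.4404, -0.3241, 0.1014]
ee_rot: [0.001, 0.707, 0.707, -0.0]
wrist_force: [-1.1, 0.4, 4.3]
grip_width: 0.0405
grip_force: 29.2
```

>>> send_rows:
  increments:
    - [0,0,0.4,0,0,0,1]
    - [0,0,0.8,0,0,0,1]
    - [0,0,1,0,0,0,1]
    - [0,0,1,0,0,0,1]
    - [0.3,0,1,0,0,0,1]
    - [0.8,-0.1,0.8,0,0,0,1]
    - [1,-0.15,0,0,0,0,1]
    - [1,-0.15,0,0,0,0,1]
    - [1,-0.15,0,0,0,0,1]
    - [0.9,-0.13,0,0,0,0,1]
    - [0.46,0,0,0,0,0,1]
    - [0,0,0,0,0,0,1]
  grip_force: 30

```text
clock: 3.75
tcp_pos: [0.5781, -0.3396, 0.2255]
ee_rot: [0.0, 0.707, 0.708, 0.001]
wrist_force: [-0.7, -0.0, -1.7]
grip_width: 0.0405
grip_force: 30.5
```

```bash
python3 - <<'E'
from h import *
print(sensors.state()['tcp_pos'])
a=snap('side','s1.png')
b=snap('top','t1.png')
cv2.imwrite('pics/c1.png',cv2.resize(a[120:260,280:400,::-1],None,fx=4,fy=4,interpolation=cv2.INTER_CUBIC))
E
```

```text
[ 0.57809377 -0.33956179  0.22547265]
```

View pics/c1.png

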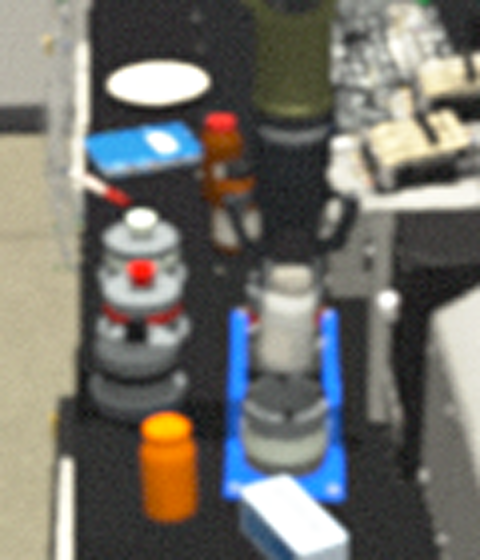

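The white bottle hangs upright over the white canister. Lowering.

>>> send_rows:
  increments:
    - [0,-0.05,-0.6,0,0,0,1]
    - [-0.04,0,-0.8,0,0,0,1]
    - [0,0,-0.8,0,0,0,1]
    - [0,0,-0.8,0,0,0,1]
    - [0,0,-0.6,0,0,0,1]
    - [0,0,-0.4,0,0,0,1]
    - [0,0,-0.2,0,0,0,1]
    - [0,0,-0.1,0,0,0,1]
    - [0,0,-0.08,0,0,0,1]
    - [0,0,0,0,0,0,1]
    - [0,0,0,0,0,0,1]
  grip_force: 30

```text
clock: 4.95
tcp_pos: [0.5761, -0.342, 0.1164]
ee_rot: [0.001, 0.707, 0.707, 0.0]
wrist_force: [-0.5, 0.1, -1.9]
grip_width: 0.0409
grip_force: 30.5
```

>>> send_rows:
  increments:
    - [0,0,-0.04,0,0,0,1]
    - [0,0,-0.04,0,0,0,1]
    - [0,0,-0.03,0,0,0,1]
    - [0,0,0,0,0,0,1]
    - [0,0,0,0,0,0,1]

```text
clock: 5.45
tcp_pos: [0.5757, -0.3419, 0.1131]
ee_rot: [0.0, 0.707, 0.707, 0.0]
wrist_force: [-0.4, 0.2, -0.9]
grip_width: 0.0404
grip_force: 30.6
```

>>> send_rows:
  increments:
    - [0,0,-0.02,0,0,0,1]
    - [0,0,0,0,0,0,1]

```text
clock: 5.65
tcp_pos: [0.5757, -0.3421, 0.113]
ee_rot: [0.0, 0.707, 0.707, -0.0]
wrist_force: [-1.7, 0.5, 2.0]
grip_width: 0.0405
grip_force: 31.2
```

>>> send_rows:
  increments:
    - [0,0,0,0,0,0,-1]
    - [0,0,0,0,0,0,-1]
    - [0,0,0,0,0,0,-1]
    - [0,0,0.3,0,0,0,-1]
    - [0,0,0.7,0,0,0,-1]
    - [0,0,1,0,0,0,-1]
    - [0,0,1,0,0,0,-1]
    - [0,0.5,1,0,0,0,-1]
    - [0,1,1,0,0,0,-1]
    - [0,1,0,0,0,0,-1]
    - [0,1,0,0,0,0,-1]
    - [0,1,0,0,0,0,-1]

```text
clock: 6.85
tcp_pos: [0.5758, -0.2284, 0.2386]
ee_rot: [0.001, 0.707, 0.707, 0.0]
wrist_force: [1.0, 0.4, 0.3]
grip_width: 0.0857
grip_force: 0.0
```

>>> send_rows:
  increments:
    - [0,1,0,0,0,0,-1]
    - [0,1,0,0,0,0,-1]
    - [0,1,0,0,0,0,-1]
    - [0,1,0,0,0,0,-1]
    - [0,1,0,0,0,0,-1]
    - [0,1,0,0,0,0,-1]
    - [0,1,0,0,0,0,-1]
    - [0,1,0,0,0,0,-1]
    - [0,0,0,0,0,0,-1]

```text
clock: 7.75
tcp_pos: [0.5759, -0.0239, 0.2386]
ee_rot: [-0.001, 0.705, 0.71, 0.002]
wrist_force: [0.2, 0.7, 1.0]
grip_width: 0.0853
grip_force: 0.0
```

```bash
python3 - <<'E'
from h import *
b=snap('top','t2.png'); a=snap('side','s2.png')
for nm,px,z,k in [('botR',(211,189),.115,'red'),('botK',(249,186),.115,'black')]:
    p,P,d=measure(b,px,z,k,14); print(nm,p.round(1),P.round(4),'dia',round(d,4))
A=cv2.resize(b[155:245,195:395,::-1],None,fx=4,fy=4,interpolation=cv2.INTER_CUBIC)
cv2.imwrite('pics/c2.png',A)
E
```

```text
botR [210.4 188.8] [0.5444 0.3164 0.115 ] dia 0.0373
botK [248.3 185.3] [0.5596 0.1677 0.115 ] dia 0.0324
```

View pics/c2.png

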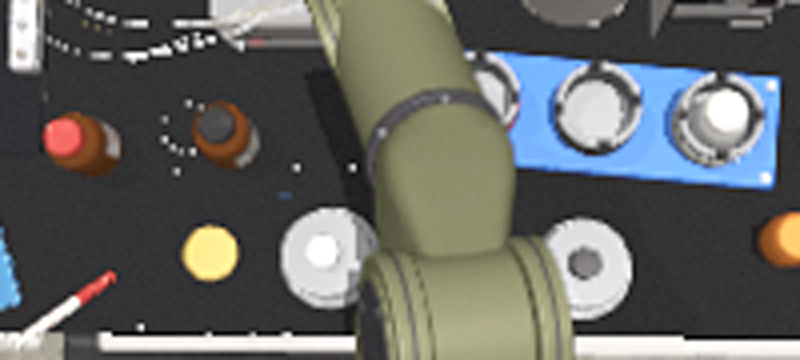

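White bottle stands in the white canister (crop 725,110); the black (248,185) and red (210,189) bottles are unmoved. Go to black.

>>> send_rows:
  increments:
    - [-0.08,0.96,0,0,0,0,-1]
    - [-0.08,0.96,0,0,0,0,-1]
    - [-0.08,0.96,0,0,0,0,-1]
    - [-0.08,0.96,0,0,0,0,-1]
    - [-0.08,0.96,0,0,0,0,-1]
    - [-0.08,0.96,0,0,0,0,-1]
    - [-0.08,0.96,0,0,0,0,-1]
    - [-0.08,0.96,0,0,0,0,-1]
    - [0,0,0,0,0,0,-1]
    - [0,0,0,0,0,0,-1]

```text
clock: 8.85
tcp_pos: [0.5601, 0.1613, 0.2376]
ee_rot: [0.001, 0.707, 0.707, -0.0]
wrist_force: [0.3, -0.6, -1.0]
grip_width: 0.0856
grip_force: 0.0
```

>>> send_rows:
  increments:
    - [0,0.13,-0.9,0,0,0,-1]
    - [0,0.13,-1,0,0,0,-1]
    - [0,0,-1,0,0,0,-1]
    - [0,0,-1,0,0,0,-1]
    - [0,0,-0.7,0,0,0,-1]
    - [0,0,-0.34,0,0,0,-1]
    - [0,0,0,0,0,0,-1]
    - [0,0,0,0,0,0,-1]
    - [0,0,0,0,0,0,1]
    - [0,0,0,0,0,0,1]
    - [0,0,0,0,0,0,1]
    - [0,0,0,0,0,0,1]
  grip_force: 30

```text
clock: 10.05
tcp_pos: [0.5594, 0.1697, 0.1149]
ee_rot: [-0.0, 0.707, 0.707, 0.0]
wrist_force: [-1.4, -0.1, 4.2]
grip_width: 0.0371
grip_force: 26.7
```

>>> send_rows:
  increments:
    - [0,0,0.4,0,0,0,1]
    - [0,0,0.8,0,0,0,1]
    - [0,0,1,0,0,0,1]
    - [0,0,1,0,0,0,1]
    - [0.1,-0.4,1,0,0,0,1]
    - [0.1,-0.8,0.6,0,0,0,1]
    - [0.1,-1,0,0,0,0,1]
    - [0.1,-1,0,0,0,0,1]
    - [0.1,-1,0,0,0,0,1]
    - [0.1,-1,0,0,0,0,1]
    - [0.1,-1,0,0,0,0,1]
    - [0.1,-1,0,0,0,0,1]

```text
clock: 11.25
tcp_pos: [0.5794, -0.0122, 0.2344]
ee_rot: [0.0, 0.707, 0.707, -0.0]
wrist_force: [-0.0, -0.2, -2.9]
grip_width: 0.0363
grip_force: 29.6
```

>>> send_rows:
  increments:
    - [0.1,-1,0,0,0,0,1]
    - [0.1,-1,0,0,0,0,1]
    - [0.1,-1,0,0,0,0,1]
    - [0,-1,0,0,0,0,1]
    - [0,-1,0,0,0,0,1]
    - [0,-1,0,0,0,0,1]
    - [0,-1,0,0,0,0,1]
    - [0,-0.7,0,0,0,0,1]
    - [0,-0.37,0,0,0,0,1]
    - [0,0,0,0,0,0,1]
    - [0,0,0,0,0,0,1]

```text
clock: 12.35
tcp_pos: [0.5874, -0.2109, 0.2341]
ee_rot: [-0.001, 0.707, 0.708, 0.001]
wrist_force: [-0.3, 1.0, -2.6]
grip_width: 0.0361
grip_force: 29.6
```

>>> send_rows:
  increments:
    - [0,-0.05,-0.6,0,0,0,1]
    - [0,0,-0.8,0,0,0,1]
    - [0,0,-0.8,0,0,0,1]
    - [0,0,-0.8,0,0,0,1]
    - [0,0,-0.6,0,0,0,1]
    - [0,0,-0.4,0,0,0,1]
    - [0,0,-0.16,0,0,0,1]
    - [0,0,-0.05,0,0,0,1]
    - [0,0,0,0,0,0,1]
    - [0,0,0,0,0,0,1]

```text
clock: 13.35
tcp_pos: [0.5877, -0.214, 0.1296]
ee_rot: [0.001, 0.707, 0.707, 0.0]
wrist_force: [0.2, -0.0, -1.9]
grip_width: 0.0364
grip_force: 29.6
```

>>> send_rows:
  increments:
    - [0,0,-0.04,0,0,0,1]
    - [0,0,-0.03,0,0,0,1]
    - [0,0,0,0,0,0,1]
    - [0,0,0,0,0,0,1]

```text
clock: 13.75
tcp_pos: [0.5874, -0.214, 0.1273]
ee_rot: [0.0, 0.707, 0.707, 0.0]
wrist_force: [0.3, -0.5, -1.5]
grip_width: 0.0363
grip_force: 29.8
```

>>> send_rows:
  increments:
    - [0,0,-0.03,0,0,0,1]
    - [0,0,-0.02,0,0,0,1]
    - [0,0,0,0,0,0,1]

```text
clock: 14.05
tcp_pos: [0.5877, -0.2147, 0.127]
ee_rot: [0.001, 0.707, 0.707, -0.0]
wrist_force: [-1.6, -1.4, 4.7]
grip_width: 0.0362
grip_force: 31.7
```

>>> send_rows:
  increments:
    - [0,0,0,0,0,0,-1]
    - [0,0,0,0,0,0,-1]
    - [0,0,0,0,0,0,-1]
    - [0,0,0.3,0,0,0,-1]
    - [0,0,0.7,0,0,0,-1]
    - [0,0,1,0,0,0,-1]
    - [0,0,1,0,0,0,-1]
    - [0,0.5,1,0,0,0,-1]
    - [0,1,0.5,0,0,0,-1]
    - [0,1,0,0,0,0,-1]
    - [0,1,0,0,0,0,-1]
    - [0,1,0,0,0,0,-1]

```text
clock: 15.25
tcp_pos: [0.5872, -0.1003, 0.239]
ee_rot: [0.0, 0.707, 0.707, 0.0]
wrist_force: [-0.5, -0.4, 0.4]
grip_width: 0.0854
grip_force: 0.0
```

>>> send_rows:
  increments:
    - [-0.1,1,0,0,0,0,-1]
    - [-0.1,1,0,0,0,0,-1]
    - [-0.1,1,0,0,0,0,-1]
    - [-0.1,1,0,0,0,0,-1]
    - [-0.1,1,0,0,0,0,-1]
    - [-0.1,1,0,0,0,0,-1]
    - [-0.1,1,0,0,0,0,-1]
    - [-0.1,1,0,0,0,0,-1]
    - [-0.1,1,0,0,0,0,-1]
    - [-0.1,1,0,0,0,0,-1]
    - [0,0,0,0,0,0,-1]

```text
clock: 16.35
tcp_pos: [0.5612, 0.1541, 0.2392]
ee_rot: [-0.001, 0.705, 0.71, 0.002]
wrist_force: [-0.6, 0.7, 1.5]
grip_width: 0.0851
grip_force: 0.0
```

```bash
python3 - <<'E'
from h import *
b=snap('top','t3.png')
for nm,px,z,k in [('botR',(211,189),.115,'red'),('lidK',(341,221),.096,'black'),('lidR',(309,218),.096,'red'),('botK in can',(344,180),.1265,'black'),('botW in can',(376,182),.1095,'white')]:
    p,P,d=measure(b,px,z,k,8); print(nm,p.round(1),P.round(4),'dia',round(d,4))
E
```

```text
botR [210.4 188.8] [0.5444 0.3164 0.115 ] dia 0.0373
lidK [338.3 221.2] [ 0.4215 -0.1897  0.096 ] dia 0.0133
lidR [308.  218.2] [ 0.4327 -0.0694  0.096 ] dia 0.0286
botK in can [345.4 177.7] [ 0.5912 -0.2159  0.1265] dia 0.0312
botW in can [376.4 182.2] [ 0.5771 -0.3406  0.1095] dia 0.0371
```

>>> send_rows:
  increments:
    - [-0.1,0.9,0,0,0,0,-1]
    - [-0.1,0.9,0,0,0,0,-1]
    - [-0.1,0.9,0,0,0,0,-1]
    - [-0.1,0.9,0,0,0,0,-1]
    - [-0.1,0.9,0,0,0,0,-1]
    - [-0.1,0.9,0,0,0,0,-1]
    - [0,0.8,0,0,0,0,-1]
    - [0,0,0,0,0,0,-1]
    - [0,0,0,0,0,0,-1]

```text
clock: 17.3
tcp_pos: [0.5476, 0.3019, 0.2382]
ee_rot: [0.001, 0.708, 0.707, -0.001]
wrist_force: [0.9, -0.3, 0.3]
grip_width: 0.0852
grip_force: 0.0
```

>>> send_rows:
  increments:
    - [-0.06,0.25,-0.9,0,0,0,-1]
    - [-0.06,0.25,-1,0,0,0,-1]
    - [0,0,-1,0,0,0,-1]
    - [0,0,-0.8,0,0,0,-1]
    - [0,0,0,0,0,0,-1]
    - [0,0,0,0,0,0,-1]

```text
clock: 17.9
tcp_pos: [0.545, 0.3143, 0.1461]
ee_rot: [0.001, 0.708, 0.706, -0.0]
wrist_force: [0.2, 0.7, -0.2]
grip_width: 0.0852
grip_force: 0.0
```

>>> send_rows:
  increments:
    - [0,0.08,-0.6,0,0,0,-1]
    - [0,0,-0.4,0,0,0,-1]
    - [0,0,-0.25,0,0,0,-1]
    - [0,0,0,0,0,0,-1]
    - [0,0,0,0,0,0,1]
    - [0,0,0,0,0,0,1]
    - [0,0,0,0,0,0,1]
    - [0,0,0,0,0,0,1]
  grip_force: 30

```text
clock: 18.7
tcp_pos: [0.5442, 0.3188, 0.1152]
ee_rot: [-0.0, 0.707, 0.707, 0.001]
wrist_force: [-0.7, -0.3, 2.7]
grip_width: 0.0363
grip_force: 28.3
```

>>> send_rows:
  increments:
    - [0,0,0.4,0,0,0,1]
    - [0,0,0.8,0,0,0,1]
    - [0,0,1,0,0,0,1]
    - [0,0,1,0,0,0,1]
    - [0.1,-0.4,1,0,0,0,1]
    - [0.1,-0.8,0.6,0,0,0,1]
    - [0.15,-1,0,0,0,0,1]
    - [0.15,-1,0,0,0,0,1]
    - [0.15,-1,0,0,0,0,1]
    - [0.15,-1,0,0,0,0,1]
    - [0.15,-1,0,0,0,0,1]
    - [0.15,-1,0,0,0,0,1]

```text
clock: 19.9
tcp_pos: [0.5715, 0.1367, 0.2349]
ee_rot: [0.0, 0.707, 0.707, -0.0]
wrist_force: [0.6, -0.7, -2.0]
grip_width: 0.0361
grip_force: 28.3
```

>>> send_rows:
  increments:
    - [0.15,-1,0,0,0,0,1]
    - [0.15,-1,0,0,0,0,1]
    - [0.15,-1,0,0,0,0,1]
    - [0.15,-1,0,0,0,0,1]
    - [0.15,-1,0,0,0,0,1]
    - [0.15,-1,0,0,0,0,1]
    - [0.15,-1,0,0,0,0,1]
    - [0,-1,0,0,0,0,1]
    - [0,-0.7,0,0,0,0,1]
    - [0,-0.34,0,0,0,0,1]
    - [0,0,0,0,0,0,1]
    - [0,0,0,0,0,0,1]

```text
clock: 21.1
tcp_pos: [0.5979, -0.0862, 0.2348]
ee_rot: [-0.0, 0.707, 0.708, 0.001]
wrist_force: [0.2, 0.8, -2.0]
grip_width: 0.0365
grip_force: 28.2
```

>>> send_rows:
  increments:
    - [0,0,-0.6,0,0,0,1]
    - [0,0,-0.8,0,0,0,1]
    - [0,0,-0.8,0,0,0,1]
    - [0,0,-0.8,0,0,0,1]
    - [0,0,-0.6,0,0,0,1]
    - [0,0,-0.4,0,0,0,1]
    - [0,0,-0.16,0,0,0,1]
    - [0,0,-0.05,0,0,0,1]
    - [0,0,0,0,0,0,1]
    - [0,0,-0.05,0,0,0,1]
    - [0,0,0,0,0,0,1]

```text
clock: 22.2
tcp_pos: [0.5982, -0.0879, 0.1285]
ee_rot: [0.0, 0.707, 0.707, 0.0]
wrist_force: [-0.9, 0.1, -2.1]
grip_width: 0.0362
grip_force: 28.2
```

>>> send_rows:
  increments:
    - [0,0,-0.03,0,0,0,1]
    - [0,0,-0.02,0,0,0,1]
    - [0,0,0,0,0,0,1]

```text
clock: 22.5
tcp_pos: [0.5979, -0.0879, 0.1268]
ee_rot: [0.0, 0.707, 0.707, 0.0]
wrist_force: [-0.7, -0.1, -2.3]
grip_width: 0.0362
grip_force: 28.3
```

>>> send_rows:
  increments:
    - [0,0,-0.03,0,0,0,1]
    - [0,0,0,0,0,0,1]
    - [0,0,-0.02,0,0,0,1]
    - [0,0,0,0,0,0,1]

```text
clock: 22.9
tcp_pos: [0.5981, -0.0875, 0.1267]
ee_rot: [0.0, 0.707, 0.707, 0.0]
wrist_force: [-2.8, -0.1, 8.2]
grip_width: 0.0364
grip_force: 30.2
```

>>> send_rows:
  increments:
    - [0,0,0,0,0,0,-1]
    - [0,0,0,0,0,0,-1]
    - [0,0,0,0,0,0,-1]
    - [0,0,0.3,0,0,0,-1]
    - [0,0,0.7,0,0,0,-1]
    - [0,0,1,0,0,0,-1]
    - [0,0,1,0,0,0,-1]
    - [0,0.8,1,0,0,0,-1]
    - [0,1,0.5,0,0,0,-1]
    - [0,1,0,0,0,0,-1]
    - [0,1,0,0,0,0,-1]
    - [0,1,0,0,0,0,-1]

```text
clock: 24.1
tcp_pos: [0.598, 0.0331, 0.2388]
ee_rot: [0.0, 0.707, 0.707, 0.0]
wrist_force: [0.3, 0.1, -0.0]
grip_width: 0.0856
grip_force: 0.0
```

>>> send_rows:
  increments:
    - [0,1,0,0,0,0,-1]
    - [0,1,0,0,0,0,-1]
    - [0,1,0,0,0,0,-1]
    - [0,1,0,0,0,0,-1]
    - [0,1,0,0,0,0,-1]
    - [0,0,0,0,0,0,-1]

```text
clock: 24.7
tcp_pos: [0.5971, 0.1628, 0.2389]
ee_rot: [-0.001, 0.705, 0.709, 0.002]
wrist_force: [0.2, 0.3, -0.3]
grip_width: 0.085
grip_force: 0.0
```

```bash
cat >> h.py <<'E'
def lidfit(im,px,w=19,s=4):
    x0,y0=px[0]-w,px[1]-w; c=cv2.resize(im[y0:y0+2*w+1,x0:x0+2*w+1],None,fx=s,fy=s,interpolation=cv2.INTER_CUBIC)
    k,l,st,ce=cv2.connectedComponentsWithStats((c.max(2)>115).astype(np.uint8)); i=1+st[1:,4].argmax()
    cn=max(cv2.findContours((l==i).astype(np.uint8),cv2.RETR_EXTERNAL,cv2.CHAIN_APPROX_NONE)[0],key=len)
    (x,y),(a,b),_=cv2.fitEllipse(cv2.convexHull(cn)); p=(np.array((x,y))+.5)/s-.5+[x0,y0]
    return p.round(1),plane('top',p,.008)[0].round(4),a/s*1.561/372,b/s*1.561/372
E
python3 - <<'E'
from h import *
b=snap('top','t4.png')
for nm,px,z,k in [('botR in can',(313,177),.1265,'red'),('lidR',(309,218),.096,'red'),('botK in can',(344,180),.1265,'black'),('botW in can',(376,182),.1095,'white')]:
    p,P,d=measure(b,px,z,k,8); print(nm,p.round(1),P.round(4),'dia',round(d,4))
for px in [(277,219),(309,219),(341,222)]: print(lidfit(b,px))
cv2.imwrite('pics/c4.png',cv2.resize(b[155:245,195:395,::-1],None,fx=4,fy=4,interpolation=cv2.INTER_CUBIC))
E
```

```text
botR in can [313.  175.8] [ 0.5977 -0.0883  0.1265] dia 0.0362
lidR [308.  218.2] [ 0.4327 -0.0693  0.096 ] dia 0.0285
botK in can [345.4 177.7] [ 0.5913 -0.2159  0.1265] dia 0.0311
botW in can [376.4 182.2] [ 0.5771 -0.3406  0.1095] dia 0.0372
(array([269.4, 221. ]), array([0.4266, 0.0949, 0.008 ]), 0.16927919282195386, 0.20428379404416647)
(array([308.6, 219.6]), array([ 0.4337, -0.0693,  0.008 ]), 0.10631861259091285, 0.107184707467274)
(array([340. , 221.8]), array([ 0.4256, -0.2011,  0.008 ]), 0.105750414909855, 0.10721103959442467)
```

View pics/c4.png

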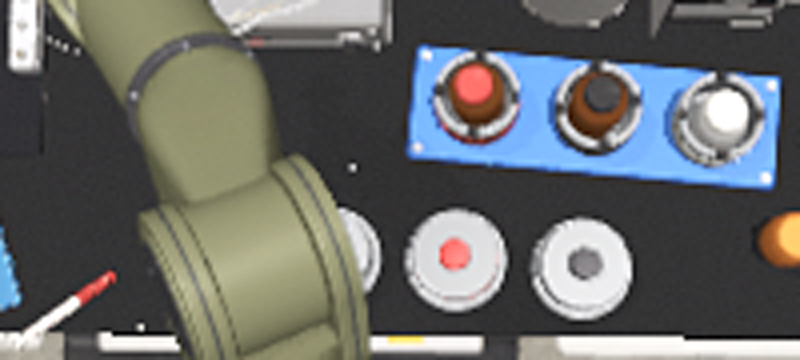

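All three bottles stand in their canisters (crop red (475,85), black (603,92), white (725,110)), and the red (455,255) and black (585,265) lids have not moved. Red lid next.

>>> send_rows:
  increments:
    - [-0.6,-0.85,0,0,0,0,-1]
    - [-0.6,-0.85,0,0,0,0,-1]
    - [-0.6,-0.85,0,0,0,0,-1]
    - [-0.6,-0.85,0,0,0,0,-1]
    - [-0.6,-0.85,0,0,0,0,-1]
    - [-0.6,-0.85,0,0,0,0,-1]
    - [-0.6,-0.85,0,0,0,0,-1]
    - [-0.6,-0.85,0,0,0,0,-1]
    - [-0.6,-0.85,0,0,0,0,-1]
    - [-0.6,-0.85,0,0,0,0,-1]
    - [-0.56,-0.8,0,0,0,0,-1]
    - [0,0,0,0,0,0,-1]

```text
clock: 25.95
tcp_pos: [0.4309, -0.0801, 0.238]
ee_rot: [-0.0, 0.71, 0.705, -0.002]
wrist_force: [0.1, 0.5, -0.9]
grip_width: 0.0855
grip_force: 0.0
```

>>> send_rows:
  increments:
    - [0,0,-0.6,0,0,0,-1]
    - [0,0,-1,0,0,0,-1]
    - [0,0,-1,0,0,0,-1]
    - [0,0,-1,0,0,0,-1]
    - [0,0,-0.4,0,0,0,-1]
    - [0,0,0,0,0,0,-1]
    - [0,0,0,0,0,0,-1]

```text
clock: 26.65
tcp_pos: [0.4344, -0.0755, 0.1384]
ee_rot: [0.0, 0.707, 0.707, 0.0]
wrist_force: [-0.1, 1.0, 0.8]
grip_width: 0.0854
grip_force: 0.0
```

>>> send_rows:
  increments:
    - [-0.05,0.24,0,0,0,0,-1]
    - [0,0,-0.8,0,0,0,-1]
    - [0,0,-0.5,0,0,0,-1]
    - [0,0,-0.3,0,0,0,-1]
    - [0,0,0,0,0,0,-1]
    - [0,0,0,0,0,0,-1]
    - [0,0,0,0,0,0,1]
    - [0,0,0,0,0,0,1]
    - [0,0,0,0,0,0,1]
    - [0,0,0,0,0,0,1]
  grip_force: 40

```text
clock: 27.65
tcp_pos: [0.4325, -0.0695, 0.0983]
ee_rot: [0.0, 0.707, 0.707, -0.0]
wrist_force: [0.0, -0.7, 4.0]
grip_width: 0.0304
grip_force: 39.2
```

>>> send_rows:
  increments:
    - [0,0,0.4,0,0,0,1]
    - [0,0,0.8,0,0,0,1]
    - [0,0,1,0,0,0,1]
    - [0,0,1,0,0,0,1]
    - [0,0,1,0,0,0,1]
    - [0.2,0,1,0,0,0,1]
    - [0.6,-0.1,0.8,0,0,0,1]
    - [1,-0.15,0,0,0,0,1]
    - [1,-0.15,0,0,0,0,1]
    - [1,-0.15,0,0,0,0,1]
    - [1,-0.15,0,0,0,0,1]

```text
clock: 28.75
tcp_pos: [0.5529, -0.0873, 0.2478]
ee_rot: [-0.0, 0.707, 0.707, -0.0]
wrist_force: [-0.1, 0.8, -1.4]
grip_width: 0.0302
grip_force: 40.1
```

>>> send_rows:
  increments:
    - [0.9,-0.1,0,0,0,0,1]
    - [0.6,0,0,0,0,0,1]
    - [0.32,0,0,0,0,0,1]
    - [0,0,0,0,0,0,1]
    - [0,0,0,0,0,0,1]

```text
clock: 29.25
tcp_pos: [0.597, -0.0893, 0.2477]
ee_rot: [-0.001, 0.707, 0.707, -0.001]
wrist_force: [-0.2, 0.7, -1.1]
grip_width: 0.0299
grip_force: 40.0
```

>>> send_rows:
  increments:
    - [0.03,0,-0.5,0,0,0,1]
    - [0,0,-0.7,0,0,0,1]
    - [0,0,-0.6,0,0,0,1]
    - [0,0,-0.4,0,0,0,1]
    - [0,0,-0.2,0,0,0,1]
    - [0,0,0,0,0,0,1]

```text
clock: 29.85
tcp_pos: [0.5983, -0.0894, 0.1874]
ee_rot: [-0.001, 0.707, 0.707, -0.0]
wrist_force: [-0.8, -0.3, -1.3]
grip_width: 0.0306
grip_force: 40.0
```

>>> send_rows:
  increments:
    - [0,0,-0.15,0,0,0,1]
    - [0,0,-0.15,0,0,0,1]
    - [0,0,-0.15,0,0,0,1]
    - [0,0,0,0,0,0,1]
    - [0,0,0,0,0,0,1]

```text
clock: 30.35
tcp_pos: [0.599, -0.0894, 0.1768]
ee_rot: [0.0, 0.707, 0.707, 0.0]
wrist_force: [-0.1, 0.5, -2.0]
grip_width: 0.0304
grip_force: 40.0
```

>>> send_rows:
  increments:
    - [0,0,-0.1,0,0,0,1]
    - [0,0,-0.1,0,0,0,1]
    - [0,0,-0.05,0,0,0,1]
    - [0,0,-0.05,0,0,0,1]
    - [0,0,0,0,0,0,1]

```text
clock: 30.85
tcp_pos: [0.599, -0.0893, 0.1699]
ee_rot: [0.0, 0.707, 0.707, 0.0]
wrist_force: [-1.0, 1.2, 4.1]
grip_width: 0.0304
grip_force: 40.5
```

>>> send_rows:
  increments:
    - [0,0,-0.05,0,0,0,1]
    - [0,0,-0.05,0,0,0,1]
    - [0,0,0,0,0,0,1]

```text
clock: 31.15
tcp_pos: [0.599, -0.0893, 0.1677]
ee_rot: [0.0, 0.707, 0.707, 0.0]
wrist_force: [-2.5, -0.2, 5.7]
grip_width: 0.0309
grip_force: 40.9
```

>>> send_rows:
  increments:
    - [0,0,-0.05,0,0,0,1]
    - [0,0,-0.05,0,0,0,1]
    - [0,0,-0.04,0,0,0,1]
    - [0,0,0,0,0,0,1]

```text
clock: 31.55
tcp_pos: [0.5991, -0.0893, 0.1643]
ee_rot: [0.0, 0.707, 0.707, 0.0]
wrist_force: [-2.1, 0.8, 7.4]
grip_width: 0.0302
grip_force: 40.9
```

>>> send_rows:
  increments:
    - [0,0,-0.03,0,0,0,1]
    - [0,0,0,0,0,0,1]

```text
clock: 31.75
tcp_pos: [0.599, -0.0893, 0.1636]
ee_rot: [0.0, 0.707, 0.707, 0.0]
wrist_force: [-3.2, -0.7, 7.3]
grip_width: 0.0306
grip_force: 40.9
```

>>> send_rows:
  increments:
    - [0,0,-0.03,0,0,0,1]
    - [0,0,0,0,0,0,1]

```text
clock: 31.95
tcp_pos: [0.599, -0.0894, 0.1635]
ee_rot: [0.001, 0.707, 0.707, -0.0]
wrist_force: [-4.1, 0.5, 11.9]
grip_width: 0.0302
grip_force: 41.4
```

>>> send_rows:
  increments:
    - [0,0,-0.02,0,0,0,1]
    - [0,0,0,0,0,0,1]

```text
clock: 32.15
tcp_pos: [0.5989, -0.0894, 0.1634]
ee_rot: [0.001, 0.707, 0.707, -0.0]
wrist_force: [-6.1, -0.0, 14.9]
grip_width: 0.0303
grip_force: 41.7
```

Seated at the predicted height, with force rising. One more small push, then release.

>>> send_rows:
  increments:
    - [0,0,-0.03,0,0,0,1]
    - [0,0,0,0,0,0,1]
    - [0,0,0.05,0,0,0,1]
    - [0,0,0,0,0,0,-1]
    - [0,0,0,0,0,0,-1]
    - [0,0,0,0,0,0,-1]
    - [0,0,0.2,0,0,0,-1]
    - [0,0,0.6,0,0,0,-1]
    - [0,0,1,0,0,0,-1]
    - [0,0.5,1,0,0,0,-1]
    - [0,1,0.4,0,0,0,-1]
    - [0,1,0,0,0,0,-1]

```text
clock: 33.35
tcp_pos: [0.6003, -0.0264, 0.244]
ee_rot: [0.001, 0.708, 0.706, 0.002]
wrist_force: [1.1, 0.4, -0.2]
grip_width: 0.0854
grip_force: 0.0
```

>>> send_rows:
  increments:
    - [0,1,0,0,0,0,-1]
    - [0,1,0,0,0,0,-1]
    - [0,1,0,0,0,0,-1]
    - [0,1,0,0,0,0,-1]
    - [0,1,0,0,0,0,-1]
    - [0,1,0,0,0,0,-1]
    - [0,1,0,0,0,0,-1]
    - [0,0,0,0,0,0,-1]

```text
clock: 34.15
tcp_pos: [0.5981, 0.1539, 0.2423]
ee_rot: [-0.002, 0.705, 0.709, 0.002]
wrist_force: [0.0, 0.5, 0.2]
grip_width: 0.0851
grip_force: 0.0
```

```bash
python3 - <<'E'
from h import *
b=snap('top','t5.png'); a=snap('side','s5.png')
for nm,px,z,k in [('lidR on can',(313,174),.161,'red'),('botK in can',(344,178),.1265,'black'),('botW in can',(376,182),.1095,'white')]:
    p,P,d=measure(b,px,z,k,8); print(nm,p.round(1),P.round(4),'dia',round(d,4))
print(lidfit(b,(341,222)))
A=cv2.resize(b[155:245,255:395,::-1],None,fx=4,fy=4,interpolation=cv2.INTER_CUBIC)
B=cv2.resize(a[150:240,290:350,::-1],None,fx=4,fy=4,interpolation=cv2.INTER_CUBIC)
cv2.imwrite('pics/c5.png',np.hstack([A,cv2.resize(a[150:240,300:360,::-1],None,fx=4,fy=4,interpolation=cv2.INTER_CUBIC)]))
E
```

```text
lidR on can [313.1 173.5] [ 0.6    -0.0892  0.161 ] dia 0.03
botK in can [345.4 177.7] [ 0.5913 -0.2159  0.1265] dia 0.0311
botW in can [376.4 182.2] [ 0.5771 -0.3406  0.1095] dia 0.0372
(array([340. , 221.8]), array([ 0.4256, -0.2011,  0.008 ]), 0.10576114785286689, 0.10718119384909189)
```

View pics/c5.png

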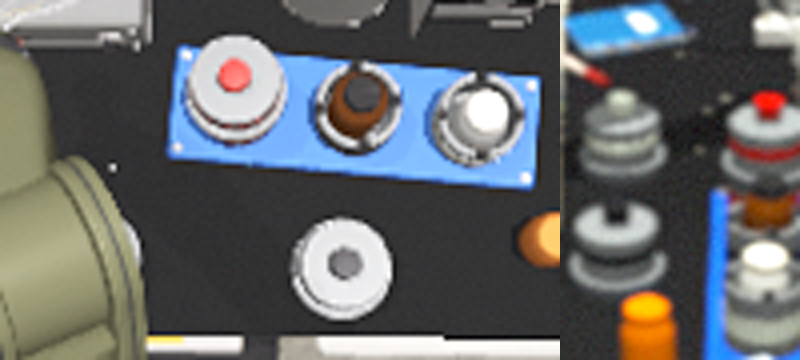

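Red lid sits level on the red canister (crop 235,75), and the black lid is unmoved. The white lid is unmoved in the side view and nearest, so it goes next.

>>> send_rows:
  increments:
    - [-0.82,-0.46,0,0,0,0,-1]
    - [-0.82,-0.46,0,0,0,0,-1]
    - [-0.82,-0.46,0,0,0,0,-1]
    - [-0.82,-0.46,0,0,0,0,-1]
    - [-0.82,-0.46,0,0,0,0,-1]
    - [-0.82,-0.46,0,0,0,0,-1]
    - [-0.82,-0.46,0,0,0,0,-1]
    - [-0.82,-0.46,-0.5,0,0,0,-1]
    - [0,0,-1,0,0,0,-1]
    - [0,0,-1,0,0,0,-1]
    - [0,0,-0.8,0,0,0,-1]
    - [0,0,0,0,0,0,-1]

```text
clock: 35.45
tcp_pos: [0.4338, 0.0543, 0.1578]
ee_rot: [-0.001, 0.708, 0.706, -0.002]
wrist_force: [-0.2, -0.1, -0.0]
grip_width: 0.0855
grip_force: 0.0
```

>>> send_rows:
  increments:
    - [0,0,-0.6,0,0,0,-1]
    - [0,0,0,0,0,0,-1]
    - [0,0,0,0,0,0,-1]

```text
clock: 35.75
tcp_pos: [0.4353, 0.0556, 0.1451]
ee_rot: [0.0, 0.707, 0.707, 0.0]
wrist_force: [0.1, -0.3, 0.9]
grip_width: 0.0854
grip_force: 0.0
```

>>> send_rows:
  increments:
    - [-0.03,0.26,0,0,0,0,-1]
    - [0,0,-0.8,0,0,0,-1]
    - [0,0,-0.7,0,0,0,-1]
    - [0,0,-0.37,0,0,0,-1]
    - [0,0,0,0,0,0,-1]
    - [0,0,0,0,0,0,-1]
    - [0,0,0,0,0,0,1]
    - [0,0,0,0,0,0,1]
    - [0,0,0,0,0,0,1]
    - [0,0,0,0,0,0,1]
  grip_force: 40

```text
clock: 36.75
tcp_pos: [0.4341, 0.0625, 0.098]
ee_rot: [0.0, 0.707, 0.707, 0.0]
wrist_force: [-1.8, -0.3, 11.1]
grip_width: 0.0308
grip_force: 38.7
```

>>> send_rows:
  increments:
    - [0,0,0.4,0,0,0,1]
    - [0,0,0.8,0,0,0,1]
    - [0,0,1,0,0,0,1]
    - [0,0,1,0,0,0,1]
    - [0,-0.3,1,0,0,0,1]
    - [0,-0.6,1,0,0,0,1]
    - [0,-1,0.8,0,0,0,1]
    - [0,-1,0,0,0,0,1]
    - [0,-1,0,0,0,0,1]
    - [0,-1,0,0,0,0,1]
    - [0,-1,0,0,0,0,1]
    - [0,-1,0,0,0,0,1]

```text
clock: 37.95
tcp_pos: [0.4335, -0.1111, 0.2474]
ee_rot: [-0.0, 0.707, 0.707, -0.0]
wrist_force: [-0.1, 1.0, -1.7]
grip_width: 0.0301
grip_force: 40.2
```

>>> send_rows:
  increments:
    - [0,-1,0,0,0,0,1]
    - [0,-1,0,0,0,0,1]
    - [0,-1,0,0,0,0,1]
    - [0,-1,0,0,0,0,1]
    - [0,-1,0,0,0,0,1]
    - [0.2,-1,0,0,0,0,1]
    - [0.5,-1,0,0,0,0,1]
    - [0.8,-1,0,0,0,0,1]
    - [0.9,-0.8,0,0,0,0,1]
    - [0.9,-0.4,0,0,0,0,1]
    - [0,0,0,0,0,0,1]

```text
clock: 39.05
tcp_pos: [0.5189, -0.341, 0.2469]
ee_rot: [0.001, 0.708, 0.707, 0.001]
wrist_force: [-1.0, 0.6, -2.0]
grip_width: 0.0305
grip_force: 40.2
```

>>> send_rows:
  increments:
    - [0.8,0,0,0,0,0,1]
    - [0.8,0,0,0,0,0,1]
    - [0.5,0,0,0,0,0,1]
    - [0.2,0,0,0,0,0,1]
    - [0,0,0,0,0,0,1]
    - [0,0,0,0,0,0,1]

```text
clock: 39.65
tcp_pos: [0.573, -0.3399, 0.2473]
ee_rot: [-0.001, 0.707, 0.707, -0.001]
wrist_force: [-0.7, 0.1, -1.2]
grip_width: 0.0308
grip_force: 40.2
```

>>> send_rows:
  increments:
    - [0.16,0,0,0,0,0,1]
    - [0,0,-0.5,0,0,0,1]
    - [0,0,-0.7,0,0,0,1]
    - [0,0,-0.6,0,0,0,1]
    - [0,0,-0.4,0,0,0,1]
    - [0,0,0,0,0,0,1]
    - [0,0,0,0,0,0,1]

```text
clock: 40.35
tcp_pos: [0.5783, -0.3399, 0.1926]
ee_rot: [0.0, 0.707, 0.707, 0.0]
wrist_force: [-0.1, 0.7, -1.9]
grip_width: 0.0304
grip_force: 40.2
```

>>> send_rows:
  increments:
    - [-0.05,0,-0.2,0,0,0,1]
    - [0,0,-0.2,0,0,0,1]
    - [0,0,-0.2,0,0,0,1]
    - [0,0,-0.15,0,0,0,1]
    - [0,0,0,0,0,0,1]

```text
clock: 40.85
tcp_pos: [0.5765, -0.3397, 0.1731]
ee_rot: [-0.001, 0.707, 0.707, -0.0]
wrist_force: [-1.4, -0.4, -1.6]
grip_width: 0.0305
grip_force: 40.2
```

>>> send_rows:
  increments:
    - [0,0,-0.08,0,0,0,1]
    - [0,0,-0.07,0,0,0,1]
    - [0,0,-0.05,0,0,0,1]
    - [0,0,0,0,0,0,1]

```text
clock: 41.25
tcp_pos: [0.5772, -0.3401, 0.1699]
ee_rot: [0.001, 0.707, 0.707, 0.0]
wrist_force: [-1.0, -0.1, 5.0]
grip_width: 0.0302
grip_force: 40.9
```

>>> send_rows:
  increments:
    - [0,0,-0.06,0,0,0,1]
    - [0,0,-0.06,0,0,0,1]
    - [0,0,-0.06,0,0,0,1]
    - [0,0,-0.05,0,0,0,1]
    - [0,0,0,0,0,0,1]

```text
clock: 41.75
tcp_pos: [0.5773, -0.3402, 0.1645]
ee_rot: [0.001, 0.707, 0.707, 0.0]
wrist_force: [-1.8, 1.1, 6.5]
grip_width: 0.0304
grip_force: 41.2
```

>>> send_rows:
  increments:
    - [0,0,-0.04,0,0,0,1]
    - [0,0,0,0,0,0,1]

```text
clock: 41.95
tcp_pos: [0.5773, -0.3402, 0.1635]
ee_rot: [0.001, 0.707, 0.707, 0.0]
wrist_force: [-2.5, 0.6, 7.2]
grip_width: 0.0303
grip_force: 41.1
```

>>> send_rows:
  increments:
    - [0,0,-0.03,0,0,0,1]
    - [0,0,0,0,0,0,1]

```text
clock: 42.15
tcp_pos: [0.5772, -0.34, 0.1632]
ee_rot: [0.001, 0.707, 0.707, 0.0]
wrist_force: [-3.0, 1.9, 9.8]
grip_width: 0.0307
grip_force: 41.4
```

>>> send_rows:
  increments:
    - [0,0,-0.03,0,0,0,1]
    - [0,0,0,0,0,0,1]

```text
clock: 42.35
tcp_pos: [0.5773, -0.34, 0.1632]
ee_rot: [0.001, 0.707, 0.707, -0.0]
wrist_force: [-5.5, 1.1, 13.3]
grip_width: 0.0302
grip_force: 41.8
```

>>> send_rows:
  increments:
    - [0,0,-0.03,0,0,0,1]
    - [0,0,0,0,0,0,1]

```text
clock: 42.55
tcp_pos: [0.5772, -0.34, 0.1631]
ee_rot: [0.001, 0.707, 0.707, -0.0]
wrist_force: [-5.9, 1.8, 16.8]
grip_width: 0.0301
grip_force: 42.2
```

>>> send_rows:
  increments:
    - [0,0,0.05,0,0,0,1]
    - [0,0,0,0,0,0,-1]
    - [0,0,0,0,0,0,-1]
    - [0,0,0,0,0,0,-1]
    - [0,0,0.2,0,0,0,-1]
    - [0,0,0.6,0,0,0,-1]
    - [0,0,1,0,0,0,-1]
    - [0,0,1,0,0,0,-1]
    - [0,-0.5,0.4,0,0,0,-1]
    - [0,-1,0,0,0,0,-1]
    - [0,-1,0,0,0,0,-1]
    - [0,0,0,0,0,0,-1]

```text
clock: 43.75
tcp_pos: [0.5756, -0.4078, 0.2421]
ee_rot: [0.002, 0.709, 0.705, -0.001]
wrist_force: [-0.0, 0.5, -0.3]
grip_width: 0.0853
grip_force: 0.0
```

```bash
python3 - <<'E'
from h import *
b=snap('top','t6.png')
for nm,px,z,k in [('lidR on can',(313,174),.161,'red'),('botK in can',(344,178),.1265,'black')]:
    p,P,d=measure(b,px,z,k,8); print(nm,p.round(1),P.round(4),'dia',round(d,4))
print(lidfit(b,(341,222)))
cv2.imwrite('pics/c6.png',cv2.resize(b[155:245,255:395,::-1],None,fx=4,fy=4,interpolation=cv2.INTER_CUBIC))
E
```

```text
lidR on can [313.1 173.5] [ 0.5999 -0.0892  0.161 ] dia 0.0299
botK in can [345.4 177.7] [ 0.5912 -0.2158  0.1265] dia 0.0314
(array([339.7, 221.6]), array([ 0.4264, -0.1999,  0.008 ]), 0.10387115742570609, 0.10648540940848729)
```

View pics/c6.png

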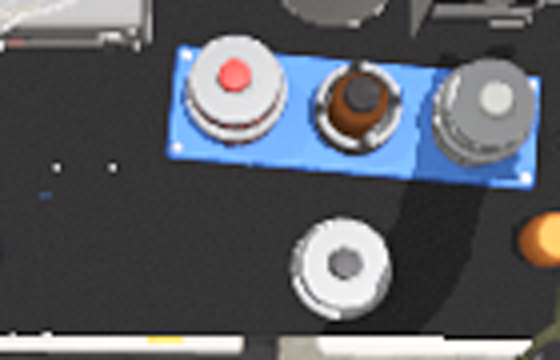

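White lid is seated (crop 497,97); the black lid is unmoved at (345,265).

>>> send_rows:
  increments:
    - [-0.6,0.85,0,0,0,0,-1]
    - [-0.6,0.85,0,0,0,0,-1]
    - [-0.6,0.85,0,0,0,0,-1]
    - [-0.6,0.85,0,0,0,0,-1]
    - [-0.6,0.85,0,0,0,0,-1]
    - [-0.6,0.85,0,0,0,0,-1]
    - [-0.6,0.85,0,0,0,0,-1]
    - [-0.6,0.85,0,0,0,0,-1]
    - [-0.6,0.85,0,0,0,0,-1]
    - [-0.6,0.85,-0.4,0,0,0,-1]
    - [0,0,-1,0,0,0,-1]
    - [0,0,-1,0,0,0,-1]

```text
clock: 45.0
tcp_pos: [0.4274, -0.1882, 0.1819]
ee_rot: [0.001, 0.706, 0.708, 0.001]
wrist_force: [-0.0, -0.7, -0.1]
grip_width: 0.085
grip_force: 0.0
```

>>> send_rows:
  increments:
    - [0,0,-1,0,0,0,-1]
    - [0,0,-0.5,0,0,0,-1]
    - [0,0,0,0,0,0,-1]
    - [0,0,0,0,0,0,-1]

```text
clock: 45.4
tcp_pos: [0.4274, -0.1891, 0.1443]
ee_rot: [0.0, 0.707, 0.708, 0.0]
wrist_force: [-0.7, 0.3, -0.3]
grip_width: 0.0855
grip_force: 0.0
```

>>> send_rows:
  increments:
    - [-0.11,-0.41,0,0,0,0,-1]
    - [0,0,0,0,0,0,-1]
    - [0,0,-0.8,0,0,0,-1]
    - [0,0,-0.7,0,0,0,-1]
    - [0,0,-0.34,0,0,0,-1]
    - [0,0,0,0,0,0,-1]
    - [0,0,0,0,0,0,-1]
    - [0,0,0,0,0,0,1]
    - [0,0,0,0,0,0,1]
    - [0,0,0,0,0,0,1]
    - [0,0,0,0,0,0,1]
  grip_force: 40

```text
clock: 46.5
tcp_pos: [0.424, -0.2003, 0.0978]
ee_rot: [0.0, 0.707, 0.707, -0.0]
wrist_force: [-0.5, -0.5, 3.8]
grip_width: 0.0305
grip_force: 39.3
```

>>> send_rows:
  increments:
    - [0,0,0.4,0,0,0,1]
    - [0,0,0.8,0,0,0,1]
    - [0,0,1,0,0,0,1]
    - [0,0,1,0,0,0,1]
    - [0,-0.1,1,0,0,0,1]
    - [0,-0.2,1,0,0,0,1]
    - [0.5,-0.2,0.9,0,0,0,1]
    - [1,-0.07,0,0,0,0,1]
    - [1,0,0,0,0,0,1]
    - [1,0,0,0,0,0,1]
    - [1,0,0,0,0,0,1]
    - [0.9,0,0,0,0,0,1]

```text
clock: 47.7
tcp_pos: [0.5598, -0.2143, 0.2497]
ee_rot: [-0.0, 0.707, 0.707, -0.0]
wrist_force: [-0.2, -0.0, -1.6]
grip_width: 0.0305
grip_force: 40.1
```

>>> send_rows:
  increments:
    - [0.7,0,0,0,0,0,1]
    - [0.48,0,0,0,0,0,1]
    - [0,0,0,0,0,0,1]
    - [0,0,0,0,0,0,1]

```text
clock: 48.1
tcp_pos: [0.5877, -0.2143, 0.2495]
ee_rot: [-0.001, 0.707, 0.707, -0.001]
wrist_force: [0.1, -0.6, -2.1]
grip_width: 0.0302
grip_force: 40.0
```

>>> send_rows:
  increments:
    - [0,0,-0.5,0,0,0,1]
    - [0,0,-0.7,0,0,0,1]
    - [0,0,-0.7,0,0,0,1]
    - [0,0,-0.5,0,0,0,1]
    - [0,0,0,0,0,0,1]

```text
clock: 48.6
tcp_pos: [0.5865, -0.2144, 0.1877]
ee_rot: [-0.002, 0.707, 0.707, -0.001]
wrist_force: [0.2, 0.2, -1.1]
grip_width: 0.0301
grip_force: 40.0
```

>>> send_rows:
  increments:
    - [0,0,-0.2,0,0,0,1]
    - [0,0,-0.2,0,0,0,1]
    - [0,0,-0.15,0,0,0,1]
    - [0,0,0,0,0,0,1]

```text
clock: 49.0
tcp_pos: [0.5884, -0.2144, 0.176]
ee_rot: [-0.0, 0.707, 0.707, -0.0]
wrist_force: [0.1, 0.5, -2.2]
grip_width: 0.0306
grip_force: 40.0
```

>>> send_rows:
  increments:
    - [0,0,-0.1,0,0,0,1]
    - [0,0,-0.08,0,0,0,1]
    - [0,0,-0.05,0,0,0,1]
    - [0,0,0,0,0,0,1]

```text
clock: 49.4
tcp_pos: [0.5886, -0.2144, 0.1704]
ee_rot: [-0.0, 0.707, 0.707, -0.0]
wrist_force: [0.2, -0.3, -1.7]
grip_width: 0.0305
grip_force: 40.0
```

>>> send_rows:
  increments:
    - [0,0,-0.06,0,0,0,1]
    - [0,0,-0.06,0,0,0,1]
    - [0,0,-0.06,0,0,0,1]
    - [0,0,-0.06,0,0,0,1]
    - [0,0,0,0,0,0,1]

```text
clock: 49.9
tcp_pos: [0.589, -0.2145, 0.1659]
ee_rot: [0.001, 0.707, 0.707, 0.0]
wrist_force: [-1.8, -0.6, 6.2]
grip_width: 0.0305
grip_force: 40.9
```

>>> send_rows:
  increments:
    - [0,0,-0.04,0,0,0,1]
    - [0,0,0,0,0,0,1]

```text
clock: 50.1
tcp_pos: [0.589, -0.2145, 0.1649]
ee_rot: [0.001, 0.707, 0.707, 0.0]
wrist_force: [-0.7, -0.0, 6.5]
grip_width: 0.0303
grip_force: 40.9
```

>>> send_rows:
  increments:
    - [0,0,-0.04,0,0,0,1]
    - [0,0,0,0,0,0,1]

```text
clock: 50.3
tcp_pos: [0.589, -0.2145, 0.1639]
ee_rot: [0.001, 0.707, 0.707, 0.0]
wrist_force: [-1.6, -0.1, 7.1]
grip_width: 0.0303
grip_force: 40.9
```

>>> send_rows:
  increments:
    - [0,0,-0.04,0,0,0,1]
    - [0,0,0,0,0,0,1]

```text
clock: 50.5
tcp_pos: [0.589, -0.2144, 0.1631]
ee_rot: [0.001, 0.707, 0.707, 0.0]
wrist_force: [-2.9, 0.4, 8.7]
grip_width: 0.0303
grip_force: 41.0
```

>>> send_rows:
  increments:
    - [0,0,-0.04,0,0,0,1]
    - [0,0,0,0,0,0,1]

```text
clock: 50.7
tcp_pos: [0.5889, -0.2144, 0.163]
ee_rot: [0.001, 0.707, 0.707, -0.0]
wrist_force: [-4.8, 1.4, 13.7]
grip_width: 0.0303
grip_force: 41.6
```

>>> send_rows:
  increments:
    - [0,0,-0.03,0,0,0,1]
    - [0,0,0,0,0,0,1]

```text
clock: 50.9
tcp_pos: [0.5889, -0.2144, 0.1629]
ee_rot: [0.001, 0.707, 0.707, -0.0]
wrist_force: [-6.8, -0.0, 19.0]
grip_width: 0.0306
grip_force: 42.0
```

Home. Release, retreat and check.

>>> send_rows:
  increments:
    - [0,0,0.06,0,0,0,1]
    - [0,0,0,0,0,0,-1]
    - [0,0,0,0,0,0,-1]
    - [0,0,0,0,0,0,-1]
    - [0,0,0.2,0,0,0,-1]
    - [0,0,0.6,0,0,0,-1]
    - [0,0,1,0,0,0,-1]
    - [0,0,1,0,0,0,-1]
    - [-0.5,0.5,0.6,0,0,0,-1]
    - [-0.7,1,0,0,0,0,-1]
    - [-0.7,1,0,0,0,0,-1]
    - [-0.7,1,0,0,0,0,-1]

```text
clock: 52.1
tcp_pos: [0.5235, -0.126, 0.2477]
ee_rot: [0.001, 0.707, 0.707, 0.001]
wrist_force: [0.4, 1.2, -0.7]
grip_width: 0.0852
grip_force: 0.0
```

>>> send_rows:
  increments:
    - [-0.7,1,0,0,0,0,-1]
    - [-0.7,1,0,0,0,0,-1]
    - [-0.5,1,0,0,0,0,-1]
    - [0,1,0,0,0,0,-1]
    - [0,1,0,0,0,0,-1]
    - [0,1,0,0,0,0,-1]
    - [0,1,0,0,0,0,-1]
    - [0,1,0,0,0,0,-1]
    - [0,1,0,0,0,0,-1]
    - [0,1,0,0,0,0,-1]
    - [0,0,0,0,0,0,-1]
    - [0,0,0,0,0,0,-1]

```text
clock: 53.3
tcp_pos: [0.4764, 0.1236, 0.2472]
ee_rot: [0.0, 0.707, 0.708, 0.0]
wrist_force: [0.2, -0.3, -1.1]
grip_width: 0.0855
grip_force: 0.0
```

```bash
python3 - <<'E'
from h import *
b=snap('top','t7.png'); a=snap('side','s7.png')
for nm,px,z,k in [('lidR',(313,174),.161,'red'),('lidK',(345,175),.161,'black'),('lidW',(379,178),.161,'white')]:
    p,P,d=measure(b,px,z,k,8); print(nm,p.round(1),P.round(4),'dia',round(d,4))
A=cv2.resize(b[155:245,255:395,::-1],None,fx=3.2,fy=3.2,interpolation=cv2.INTER_CUBIC)
B=cv2.resize(a[150:240,305:375,::-1],None,fx=5,fy=5,interpolation=cv2.INTER_CUBIC)
A=cv2.copyMakeBorder(A,0,B.shape[0]-A.shape[0],0,0,cv2.BORDER_CONSTANT)
cv2.imwrite('pics/c7.png',np.hstack([A,B])[:, :800])
E
```

```text
lidR [313.1 173.5] [ 0.5999 -0.0893  0.161 ] dia 0.03
lidK [344.5 176.4] [ 0.5895 -0.2101  0.161 ] dia 0.0193
lidW [378.9 178.8] [ 0.5813 -0.3424  0.161 ] dia 0.0294
```

View pics/c7.png

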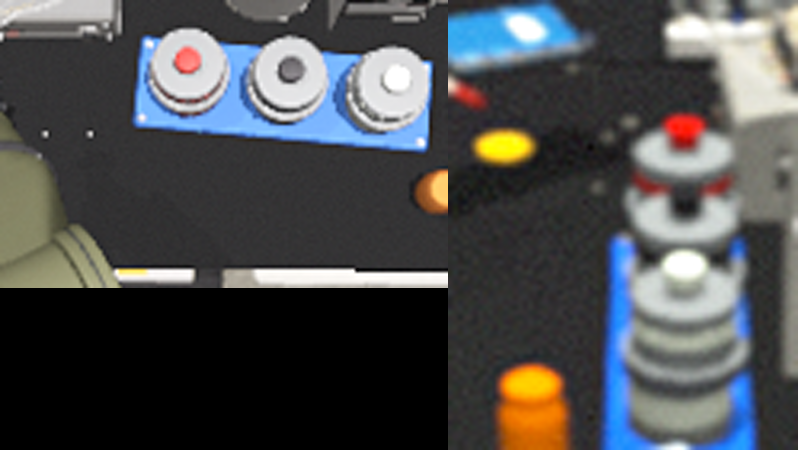

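All three lids sit level on their canisters: crop red (187,60), black (291,68), white (396,78). Every knob is within about 5 mm of its canister axis, and the arm is clear.

```bash
python3 -c "
from rig import order; print(order.hand_in())"
```

```text
the job is handed in; nothing more can be done
None
```

I handed the job in at about 53 s of robot time, with each bottle in its matching canister and all three lids pressed home (peak reading 19 N) and looking level; `hand_in()` returned no verdict.

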